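# Set up the lamp and sample on the light test station

### The arm

A 6-joint arm with a two-finger parallel gripper is mounted at the origin on the work surface. World frame = base frame: x ahead of the robot, y to its left, z up, the work surface at z = 0. Lengths are in m, angles in rad, forces in N, time in s.
With the tool pointing down it reaches from about 0.4 to 0.925 m from the base axis. Payload 12.5 kg.
Tool frame: the origin (TCP) lies midway between the tips of the shut fingers; the grasp point (between the pads) lies 19 mm behind it (grip_depth is the distance from the TCP to the grasp point, in m); z points along the fingers, x is the direction in which the jaws open and shut, and the axes are right-handed (so a half turn about z gives the same grasp; the last joint's range is limited). The gripper opens to 95 mm and grips with 3 to 60 N. Pads are 20 mm wide; open, the fingers measure 119 mm over their backs; the gripper's body (75 mm by 180 mm) begins 59 mm behind the grasp point.
Start: joints at [1.14, 0.491, 1.559, -0, 1.092, -0.106], TCP at [0.199, 0.592, 0.215] pointing down, gripper open.
Joint ranges: [-3.1, 3.1], [-0.84, 2.19], [0.05, 2.79], [-1.13, 4.28], [0.06, 2.93], [-2.69, 2.69]. Speed limits (rad/s): [2.22, 2.22, 2.79, 3.14, 3.14, 3.14].

### API

Orientations are given as a 3x3 rotation matrix whose columns are the frame's x, y, z axes.
In Python, from station import * gives the robot as it stands.
- The arm moves only by the tool servo_tool, never from a script. Its arguments are lists of equal length, an entry for each row: "offset": the shift along the tool's x, y, z scaled (see below), a list of three; "turn": the turn about the tool's z scaled (see below). In form: {"offset": [[x, y, z], ...], "turn": [turn, ...]}. A call has 1 to 12 rows; each row is the pose to reach, as a shift and turn from the pose measured when the call began, along the tool's axes at that moment, turning the shorter way round; what a row does not reach only later rows make up. The controller multiplies each number of a shift by 8 cm and each number of a turn by 180 degrees. A row lasts 1/8 s, in which the tool goes at most 62.5 mm and 10.7 degrees, less where a joint would pass 70% of its speed; a pose out of reach is approached as far as the arm can. A call with a number of a shift or a turn outside -1 to 1 is refused whole. A call with a gripper value outside its range is refused whole. "fingers" is the opening, from 0 (shut) to 1 (fully open), set as the call begins (left out, the last holds). The fingers move at their own pace and stop on an object; "newtons" is the grip in N (left out, the last holds). Time passes only in rows, so rows that repeat a pose let the fingers close. It gives the time, the measured TCP pose, the force and the opening at its end, in the units of the state.
- sense(): the state, without advancing time (a new reading comes with each control period).
- capture(name): name is "scene" or "top" or "wrist"; returns a dict with "color" (480x640x3 uint8, red, green, blue), "mtx" (3x3 intrinsics, pixels), "R" (3x3) and "t" (3): a world point X has camera coordinates R X + t. Camera axes: x right, y down, z forward; pixel columns grow to the right and rows downward; lengths in m; the calibration is good to about 2 mm. The wrist camera is an equidistant fisheye: a pixel r from the principal point sees the ray r / f radians off the axis. A picture is of the moment at which its call begins. There is no depth.
- finish_job(): hands the job in, once; it reports no verdict.
Trained networks look in the newest picture that a camera, given by its name, has taken for a name from the list of things; names that differ only in an ending like _2 or _b are one class to them, and where a whole thing is asked for, a point or a joint stands for the part that bears it (a point fixed in the world has none). Each returns a list of dicts, best first, with "p" (0 to 1); they miss things now and then, are a little off and sometimes report something else, mostly with a low value. They report only what shows in the picture. A call takes as long as a camera call. They do not tell look-alikes from the thing itself.
- recognise(camera, name): "xy" ([column, row] as shares, 0 to 1, of the picture: columns of its width, rows of its height, amid what is visible of it).
- silhouettes(camera, name): "pixels" (480x640 bool, what is visible of it) and "xy" ([column, row] as shares, 0 to 1, of the picture: columns of its width, rows of its height, amid what is visible of it).
The state is a dict: "time_s": time; "joint_pos": joint angles; "qvel": joint speeds; "effort": joint torques, N m; "tool_pos": TCP position; "tool_rot": TCP orientation; "force": force on the tool from outside, world axes, zero at the start; "wrist_torque": the same for the moment, N m; "gripper_width": opening from 0.0 (shut) to 1.0 (fully open).
Only numpy, scipy, OpenCV 4.12 (cv2) and the standard library are available. Lean on these libraries where they do the work, as an engineer would, in place of code of your own. Each camera call takes 0.05 s, during which the arm holds its last target. There are 200 camera calls.

### The job

Set up the light test: push the grey lamp box across the bench, without lifting it, until it stands centred in the yellow tape outline and squarely facing the peg base; and seat the upright cream sample carrier on that base, its two foot holes over the two brass pegs (either way round), down flat on the base. Set the carrier down, do not drop it, and leave everything else on the bench where it is.

Things in the scene. Friction and masses are not known exactly. Their poses are not given: they have to be found in the camera images.
- lamp_center (a point): Loose grey lamp box, 150 mm long (its x) x 110 mm wide (its y) x 62 mm high, 0.5 to 0.9 kg, flat sides and underside (friction on the bench about 0.6), too wide for a gripper. This point is the centre of the box, 31 mm up. Its +x points out of the black front face with the round lamp window; z is up.
- lamp_spot (a point): Centre, on the bench, of the yellow tape outline, flat and fixed: inside 180 x 140 mm (15 mm more than the lamp on each side), tape 8 mm wide, long along its x. Its +x points to the peg base (the way the lamp must face). The base's centre is 160 mm ahead along +x.
- seat (a point): Centre of the top face of the dark fixed peg base, 12 mm above the bench; base 60 mm (x) x 150 mm (y). Two upright brass pegs stand on it at y = +48 and -48 mm, 10 mm in diameter, 24 mm tall with a tapered tip (the last 7 mm). Axes parallel to those of the outline.
- carrier_center (a point): Loose cream sample carrier, 0.13 to 0.19 kg: foot 44 (x) x 130 (y) x 16 (z) mm with two 15 mm through holes at y = +48 and -48 mm, and an upright panel 12 mm thick (x), 70 mm wide (y), rising from the foot to 90 mm above the underside. This point is its centre, half-way up, 45 mm above its underside; z is up. Grip it across the 12 mm panel from above.
- lamp: The lamp box itself, origin under its centre, axes as for its centre point. It starts behind the yellow outline (on the side away from the peg base), roughly facing the base, 90 to 155 mm short, up to 42 mm to one side and up to 0.3 rad askew.
- carrier: the sample carrier itself, origin under the centre of its foot, axes as for its centre point
- tape_roll: Bystander, to be left alone: black roll of tape lying flat, 84 mm across, 22 mm high; origin under its centre
- screwdriver: Bystander, to be left alone: screwdriver lying on the bench, 170 mm long; origin on the bench under its middle, x along the shaft
- mug: Bystander, to be left alone: blue mug, 76 mm across, 85 mm high, handle at its +y; origin under its centre
- meter: Bystander, to be left alone: yellow hand-held meter lying flat, 130 x 80 x 41 mm, long along its x; origin under its centre
- jar: Bystander, to be left alone: amber jar, 68 mm across, 90 mm high; origin under its centre
- spare_panel: Bystander, to be left alone: spare cream panel lying flat, 75 x 90 x 12 mm; origin under its centre
Not all that is in view belongs to the job. Leave any blue or green look-alike of the carrier alone.

How it is judged:
At the end, for the whole second after the job is handed in: Lamp within 15 mm of the outline's centre along and across and within 0.15 rad of its axis; carrier on its pegs, centre within 5 mm of the base's centre and 40 to 49 mm above its top, upright within 0.06 rad, aligned within 0.10 rad either way round; both at rest (x of lamp_center in the frame of lamp_spot between -0.015 and 0.015 m and y of lamp_center in the frame of lamp_spot between -0.015 and 0.015 m and angle between the x axis of lamp_center and the x axis of lamp_spot, either way round below 0.15 rad and linear speed of each of lamp, carrier below 0.02 m/s and horizontal distance between carrier_center and seat below 0.005 m and z of carrier_center in the frame of seat between 0.04 and 0.049 m and angle between the x axis of carrier_center and the x axis of seat, either way round below 0.1 rad and angle between carrier_center's own z axis and vertical below 0.06 rad); the robot touches nothing.
It fails at once if the lamp box is lifted or tipped (underside centre over 15 mm up, or tilt over 0.25 rad) (height (world z) of lamp above 0.015 m or angle between lamp's own z axis and vertical above 0.25 rad).
It fails at once if the carrier is dropped onto its base (faster than 0.6 m/s there) (horizontal distance between carrier_center and seat below 0.02 m and height (world z) of carrier_center below 0.09 m and linear speed of carrier above 0.6 m/s).
It fails at once if a bystander is moved by more than 30 mm (distance of any of tape_roll, screwdriver, mug, meter, jar, spare_panel from where it was at the start of the episode above 0.03 m).
It also fails if it takes over 72 s, if anything falls off the work surface, if the arm or the gripper's body presses on something with over 40 N, if the wrist force passes 120 N, or if a joint passes its speed limit or range.

## Working session

There is one attempt and no reset: what is moved stays moved. The work goes in short steps, Python scripts to look and compute and a tool call to move; the robot and the scene stay as the last step left them, time stands still between calls to the robot, and variables do not carry over. Pictures are saved under pics/ and viewed, about 8 in all and at most 12, crops included, and the job is handed in when it is done.

Besides the shell and the picture viewer there is one more tool, called as a command line: name --pt "numbers of a row" for each row, then --argument value for the rest. servo_tool: Moves the arm, as the interface text tells. Shifts and turns lie within -1 to 1; 1 stands for 8 cm of shift or 180 degrees of turn. Its arguments: {"type":"object","properties":{"offset":{"type":"array","items":{"type":"array","items":{"type":"number"}}},"turn":{"type":"array","items":{"type":"number"}},"fingers":{"type":"number"},"newtons":{"type":"number"}},"required":["offset","turn"]}

```bash
ls; mkdir -p pics; python3 - <<'E'
from station import *
import cv2,numpy as np
for c in("scene","top"):
    d=capture(c); cv2.imwrite(f"pics/{c}0.png",d["color"][:,:,::-1])
    print(c,d["mtx"].tolist(),np.round(-d["R"].T@d["t"],3))
    for n in("lamp","lamp_spot","seat","carrier","mug","jar","meter","screwdriver","tape_roll","spare_panel"):
        r=recognise(c,n); print(n,[(np.round(np.array(q["xy"])*[640,480]).tolist(),round(q["p"],2)) for q in r[:3]])
s=sense();print(s["time_s"],s["tool_pos"],np.round(s["tool_rot"],3),s["force"])
E
```

```text
pics
scene [[516.5400653337559, 0.0, 325.58233081765644], [0.0, 516.5400653337559, 242.85585857157685], [0.0, 0.0, 1.0]] [1.19  0.298 1.206]
lamp [([256.0, 240.0], 0.67)]
lamp_spot [([362.0, 269.0], 0.88)]
seat [([359.0, 272.0], 0.78), ([459.0, 282.0], 0.75)]
carrier [([342.0, 202.0], 0.79), ([512.0, 289.0], 0.78), ([481.0, 236.0], 0.74)]
mug [([344.0, 333.0], 0.75)]
jar [([414.0, 358.0], 0.84)]
meter [([378.0, 353.0], 0.77)]
screwdriver [([237.0, 285.0], 0.62)]
tape_roll [([399.0, 230.0], 0.73), ([196.0, 182.0], 0.62)]
spare_panel [([397.0, 230.0], 0.58)]
top [[527.9206819265125, 0.0, 325.2640511069254], [0.0, 527.9206819265125, 242.2768692750789], [0.0, 0.0, 1.0]] [0.444 0.015 1.554]
lamp [([398.0, 228.0], 0.89), ([293.0, 242.0], 0.45)]
lamp_spot [([290.0, 239.0], 0.73)]
seat [([295.0, 243.0], 0.56)]
carrier [([338.0, 304.0], 0.95), ([162.0, 269.0], 0.89), ([203.0, 319.0], 0.84)]
mug []
jar [([223.0, 174.0], 0.82)]
meter [([254.0, 170.0], 0.56)]
screwdriver [([391.0, 182.0], 0.56)]
tape_roll [([495.0, 258.0], 0.56)]
spare_panel [([275.0, 293.0], 0.74)]
1.1 [0.1994216  0.59234763 0.21465924] [[ 0.319  0.948  0.   ]
 [ 0.948 -0.319  0.   ]
 [ 0.     0.    -1.   ]] [ 0.0719193  -0.47598249 -0.47989545]
```

View pics/top0.png

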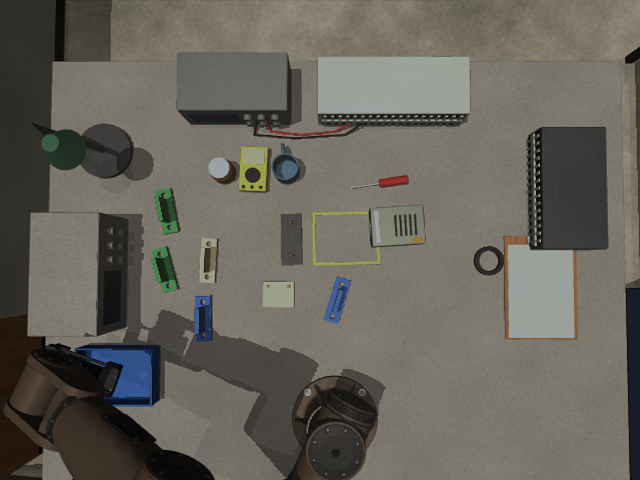

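View pics/scene0.png

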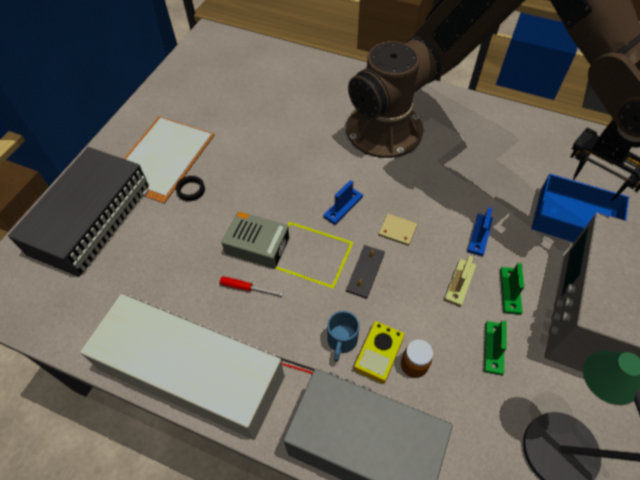

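The top view has the robot at the bottom, with +x up and +y left. The lamp is at (398,226) with its black front facing left, the outline centre at (346,238) and the base at (291,239). The cream carrier is at (208,260). The blue and green look-alikes and the spare panel at (278,294) are to be left alone. Next I fit models to the masks.

```bash
cat > h.py <<'E'
from station import *
import cv2,numpy as np
from scipy.optimize import minimize
def box(x0,x1,y0,y1,z0,z1): return np.array([[x,y,z] for x in(x0,x1) for y in(y0,y1) for z in(z0,z1)],float)
LAMP=[box(-.075,.075,-.055,.055,0,.062)]
BASE=[box(-.03,.03,-.075,.075,0,.012)]
CARR=[box(-.022,.022,-.065,.065,0,.016),box(-.006,.006,-.035,.035,.016,.09)]
def proj(d,P):
    c=P@d["R"].T+d["t"]
    if d.get("fish"):
        r=np.hypot(c[:,0],c[:,1]); th=np.arctan2(r,c[:,2]); f=d["mtx"][0,0]
        return np.c_[c[:,0]/r*th*f+d["mtx"][0,2],c[:,1]/r*th*d["mtx"][1,1]+d["mtx"][1,2]]
    q=c@d["mtx"].T; return q[:,:2]/q[:,2:]
def ray(d,px,z):
    px=np.atleast_2d(px).astype(float); m=d["mtx"]; u=(px-[m[0,2],m[1,2]])/[m[0,0],m[1,1]]
    if d.get("fish"):
        th=np.linalg.norm(u,axis=1,keepdims=True); v=np.hstack([u/th*np.sin(th),np.cos(th)])
    else: v=np.hstack([u,np.ones((len(u),1))])
    v=v@d["R"]; o=-d["R"].T@d["t"]; return o+v*((z-o[2])/v[:,2:])
def place(P,p,z0=0):
    c,s=np.cos(p[2]),np.sin(p[2]); return P@np.array([[c,-s,0],[s,c,0],[0,0,1]]).T+[p[0],p[1],z0]
S=4
def render(d,parts,p,z0=0):
    im=np.zeros((480*S,640*S),np.uint8)
    for P in parts:
        h=cv2.convexHull(((proj(d,place(P,p,z0))+.5)*S).astype(np.float32)); cv2.fillConvexPoly(im,np.round(h*16).astype(np.int32),255,shift=4)
    return cv2.resize(im,(640,480),interpolation=cv2.INTER_AREA)/255.
def fit(views,parts,p0,z0=0):
    "views: list of (capture,mask)"
    def cost(p):
        e=0
        for d,m in views:
            r=render(d,parts,p,z0); e+=np.abs(r-m).sum()/m.sum()
        return e
    best=None
    for dy in(-.15,0,.15):
        s=np.array([p0]*4,float); s[:,2]+=dy; s[1,0]+=.02; s[2,1]+=.02; s[3,2]+=.2
        o=minimize(cost,p0,method="Nelder-Mead",options=dict(initial_simplex=s,xatol=1e-4,fatol=1e-4))
        if best is None or o.fun<best.fun: best=o
    return best.x,best.fun/len(views)
def sil(cam,name,xy=None):
    r=silhouettes(cam,name)
    if xy is not None: r.sort(key=lambda q:np.linalg.norm(np.array(q["xy"])*[640,480]-xy))
    return r[0]["pixels"].astype(float),r[0]["p"]
E
cat > look.py <<'E'
from h import *
T=capture("top");C=capture("scene")
def go(n,name,parts,xt,xc,p0):
    vs=[]
    for cam,d,xy in(("top",T,xt),("scene",C,xc)):
        try:
            m,p=sil(cam,name,xy); ys,xs=np.nonzero(m); print(n,cam,round(p,2),int(m.sum()),xs.mean().round(1),ys.mean().round(1)); 
            if np.hypot(xs.mean()-xy[0],ys.mean()-xy[1])<15: vs.append((d,m))
        except IndexError: print(n,cam,"none")
    for v in ([[x] for x in vs]+([vs] if len(vs)>1 else [])):
        print("  ",*[np.round(a,4) for a in fit(v,parts,p0)])
z=lambda px,h:ray(T,px,h)[0,:2]
go("lamp","lamp",LAMP,(398,226),(256,240),[*z((398,226),.06),np.pi/2])
go("carrier","carrier",CARR,(208,260),(461,281),[*z((208,260),.02),0])
go("base","seat",BASE,(291,239),(366,271),[*z((291,239),.01),np.pi/2])
for d,n in((T,"top"),(C,"scene")):
    hsv=cv2.cvtColor(d["color"],cv2.COLOR_RGB2HSV); m=cv2.inRange(hsv,(22,110,90),(38,255,255))
    k,l,st,ce=cv2.connectedComponentsWithStats(m)
    for i in range(1,k):
        if st[i,4]>60:
            ys,xs=np.nonzero(l==i); w=ray(d,np.c_[xs,ys],0)[:,:2].astype(np.float32)
            r=cv2.minAreaRect(w); print(n,"yellow",st[i].tolist(),np.round(r[0],4),np.round(r[1],4),round(r[2],2))
E
python3 look.py
```

```text
lamp top 0.8 2168 396.7 225.9
lamp scene none
   [ 0.5555 -0.1766  1.6325] 0.0263
carrier top 0.77 729 208.3 259.9
carrier scene 0.97 878 460.3 281.3
   [0.4572 0.3697 1.5245] 0.0642
   [ 0.4569  0.369  -1.6276] 0.0642
   [0.4571 0.3696 1.5233] 0.0669
base top 0.89 1573 306.8 240.7
base scene 0.83 1818 351.9 267.6
   [0.5177 0.1268 1.5964] 0.3601
top yellow [239, 146, 29, 45, 639] [0.7294 0.2436] [0.0802 0.1315] 87.25
top yellow [312, 211, 68, 54, 432] [ 0.523  -0.0314] [0.1552 0.195 ] 1.83
scene yellow [0, 140, 15, 17, 142] [ 0.5294 -1.0759] [0.072  0.0423] 41.6
scene yellow [275, 222, 78, 67, 577] [ 0.5237 -0.0319] [0.1578 0.1964] 1.43
scene yellow [354, 321, 51, 62, 1111] [0.7128 0.2365] [0.085  0.1383] 87.29
```

The tape is centred at (0.5235, -0.0316) with yaw about 1.60, and its outside measures 196 x 156 mm as specified. The base should therefore be at about (0.519, 0.128). The lamp is at (0.5555, -0.177) with yaw 1.63, and the carrier at (0.457, 0.3695) with yaw about 1.52. I start with the carrier, rising first to clear the instrument.

servo_tool --pt "-0.1 0.05 -0.62" --pt "-0.85 0.29 -0.62" --pt "-0.85 0.29 -0.62" --turn '[0,0,0]' --fingers 0.6 --newtons 20

```text
time_s: 1.88
tool_pos: [0.1992, 0.5175, 0.2648]
tool_rot: [[0.32, 0.947, -0.0], [0.947, -0.32, -0.001], [-0.001, 0.0, -1.0]]
force: [0.0, 0.4, 1.3]
gripper_width: 0.738
```

servo_tool --pt "-0.19 0.91 0.1" --pt "-0.19 0.91 0.1" --turn '[0,0]'

```text
time_s: 2.12
tool_pos: [0.2652, 0.4789, 0.2566]
tool_rot: [[0.322, 0.947, -0.0], [0.947, -0.322, -0.001], [-0.001, 0.0, -1.0]]
force: [-0.4, 0.3, -0.6]
gripper_width: 0.609
```

servo_tool --pt "-0.19 0.91 0.1" --pt "-0.19 0.91 0.1" --turn '[0,0]'

```text
time_s: 2.38
tool_pos: [0.3313, 0.4404, 0.2482]
tool_rot: [[0.324, 0.946, -0.0], [0.946, -0.324, -0.001], [-0.001, 0.0, -1.0]]
force: [0.1, 0.7, -0.4]
gripper_width: 0.598
```

servo_tool --pt "-0.19 0.91 0.1" --pt "-0.19 0.91 0.1" --turn '[0,0]'

```text
time_s: 2.62
tool_pos: [0.397, 0.4018, 0.2398]
tool_rot: [[0.326, 0.945, -0.0], [0.945, -0.326, -0.001], [-0.001, 0.0, -1.0]]
force: [-0.1, 0.1, 0.1]
gripper_width: 0.602
```

servo_tool --pt "-0.19 0.91 0.1" --pt "-0.19 0.91 0.1" --pt "-0.19 0.91 0.1" --pt "-0.19 0.91 0.1" --turn '[-0.05,-0.0875,-0.0875,-0.0875]'

```text
time_s: 3.12
tool_pos: [0.4599, 0.3647, 0.2319]
tool_rot: [[0.059, 0.998, -0.001], [0.998, -0.059, -0.001], [-0.001, -0.001, -1.0]]
force: [0.3, -0.5, -0.3]
gripper_width: 0.603
```

```bash
cat >> h.py <<'E'
def plan(pos,ang):
    "offset and turn numbers to bring the TCP to pos with tool x at world angle ang (mod pi)"
    s=sense(); R=np.array(s["tool_rot"]); d=np.array(pos)-s["tool_pos"]
    a=np.arctan2(R[1,0],R[0,0]); t=-((ang-a+np.pi/2)%np.pi-np.pi/2)
    print("t",s["time_s"],"tcp",np.round(s["tool_pos"],4),"ang",round(a,4),"F",np.round(s["force"],1),"w",round(s["gripper_width"],3),"-> offset",np.round(R.T@d/.08,3),"turn",round(t/np.pi,4))
def wrist(png=None):
    d=capture("wrist"); d=dict(d,fish=True)
    if png: cv2.imwrite(png,d["color"][:,:,::-1])
    return d
E
python3 - <<'E'
from h import *
plan([.457,.3695,.15],1.52)
d=wrist("pics/w1.png"); print(d["mtx"].tolist(),np.round(-d["R"].T@d["t"],3))
print(proj(d,place(np.vstack(CARR),[.457,.3695,1.52])).round(0).tolist())
for q in silhouettes("wrist","carrier"): 
    print(q["p"],np.array(q["xy"])*[640,480],q["pixels"].sum())
    if q["p"]>.4: print(fit([(d,q["pixels"].astype(float))],CARR,[.457,.3695,1.52]))
E
```

```text
t 3.125 tcp [0.4599 0.3647 0.2319] ang 1.5118 F [ 0.3 -0.5 -0.3] w 0.603 -> offset [ 0.06  -0.039  1.024] turn -0.0026
[[371.64829954431775, 0.0, 316.64370415860924], [0.0, 371.64829954431775, 243.01770083301798], [0.0, 0.0, 1.0]] [0.38  0.37  0.402]
[[302.0, 262.0], [301.0, 267.0], [300.0, 147.0], [299.0, 147.0], [340.0, 262.0], [341.0, 267.0], [341.0, 147.0], [342.0, 147.0], [316.0, 241.0], [315.0, 264.0], [315.0, 176.0], [315.0, 185.0], [327.0, 241.0], [329.0, 264.0], [327.0, 176.0], [329.0, 185.0]]
0.94 [320.32  205.296] 4654
(array([0.45858815, 0.37017477, 1.52885862]), np.float64(0.07041128441062715))
0.9 [321.792  52.704] 4670
(array([1.0310192 , 0.01238066, 1.2051166 ]), np.float64(1.0))
0.89 [438.4   182.304] 5465
(array([1.0310192 , 0.01238066, 1.2051166 ]), np.float64(1.0))
0.79 [420.288 293.616] 1825
(array([1.0310192 , 0.01238066, 1.2051166 ]), np.float64(1.0))
0.55 [ 21.376 147.504] 3720
(array([1.0310192 , 0.01238066, 1.2051166 ]), np.float64(1.0))
```

servo_tool --pt "0.065 -0.028 0.4" --pt "0.065 -0.028 0.9" --pt "0.065 -0.028 0.9" --pt "0.065 -0.028 0.9" --turn '[-0.004,-0.004,-0.004,-0.004]'

```text
time_s: 3.72
tool_pos: [0.4582, 0.3705, 0.1615]
tool_rot: [[0.045, 0.999, 0.001], [0.999, -0.045, -0.0], [-0.0, 0.001, -1.0]]
force: [0.9, -0.1, 0.5]
gripper_width: 0.602
```

```bash
python3 - <<'E'
from h import *
d=wrist("pics/w2.png")
m,p=sil("wrist","carrier",(320,215)); x,e=fit([(d,m)],CARR,[.458,.370,1.525]); print(p,m.sum(),x,e)
plan([*x[:2],.042],x[2])
E
```

```text
0.61 7036.0 [0.45811548 0.37010679 1.52931221] 0.049618767347757754
t 3.825 tcp [0.4584 0.3704 0.1618] ang 1.5257 F [-0.5  0.6  0.1] w 0.6 -> offset [-0.004 -0.006  1.497] turn -0.0012
```

View pics/w2.png

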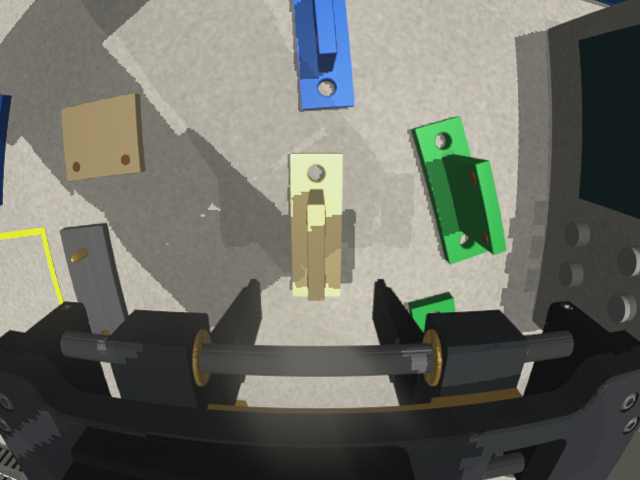

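The wrist view shows the cream carrier upright at (316,225), centred between the fingers. The green and blue look-alikes are clear of them. Descend and grip.

servo_tool --pt "0 -0.005 0.5" --pt "0 -0.005 0.95" --pt "0 -0.005 0.95" --turn '[-0.001,-0.001,-0.001]'

```text
time_s: 4.2
tool_pos: [0.4576, 0.3701, 0.085]
tool_rot: [[0.042, 0.999, -0.0], [0.999, -0.042, -0.001], [-0.001, -0.0, -1.0]]
force: [-0.7, 0.4, 0.7]
gripper_width: 0.601
```

servo_tool --pt "0 0 0.25" --pt "0 0 0.53" --pt "0 0 0.53" --pt "0 0 0.53" --turn '[0,0,0,0]'

```text
time_s: 4.7
tool_pos: [0.4584, 0.3705, 0.0445]
tool_rot: [[0.042, 0.999, 0.002], [0.999, -0.042, 0.0], [0.0, 0.002, -1.0]]
force: [0.1, -0.5, 0.1]
gripper_width: 0.601
```

servo_tool --pt "0 0 0" --pt "0 0 0" --pt "0 0 0" --pt "0 0 0" --pt "0 0 0" --pt "0 0 0" --pt "0 0 0" --pt "0 0 0" --turn '[0,0,0,0,0,0,0,0]' --fingers 0 --newtons 25

```text
time_s: 5.7
tool_pos: [0.4584, 0.3705, 0.0444]
tool_rot: [[0.042, 0.999, 0.001], [0.999, -0.042, 0.0], [0.0, 0.001, -1.0]]
force: [-0.1, 0.5, -1.4]
gripper_width: 0.125
```

servo_tool --pt "0 0 -0.15" --pt "0 0 -0.5" --pt "0 0 -0.95" --pt "0 0 -0.95" --turn '[0,0,0,0]'

```text
time_s: 6.2
tool_pos: [0.4592, 0.3712, 0.1235]
tool_rot: [[0.042, 0.999, 0.006], [0.999, -0.042, 0.003], [0.003, 0.006, -1.0]]
force: [-0.1, -0.0, -1.8]
gripper_width: 0.125
```

```bash
python3 - <<'E'
from h import *
plan([.519,.21,.14],1.600)
plan([.519,.1284,.14],1.600)
E
```

```text
t 6.2 tcp [0.4592 0.3712 0.1235] ang 1.5286 F [-0.1 -0.  -1.8] w 0.125 -> offset [-1.981  0.833 -0.208] turn -0.0227
t 6.2 tcp [0.4592 0.3712 0.1235] ang 1.5286 F [-0.1 -0.  -1.8] w 0.125 -> offset [-3.     0.876 -0.21 ] turn -0.0227
```

The carrier is held (opening 12 mm). I stage it beside the base and measure the base from nearby.

servo_tool --pt "-0.5 0.2 -0.2" --pt "-1 0.42 -0.2" --pt "-1 0.42 -0.2" --turn '[-0.01,-0.0227,-0.0227]'

```text
time_s: 6.58
tool_pos: [0.4899, 0.2876, 0.1391]
tool_rot: [[-0.027, 1.0, 0.005], [1.0, 0.027, 0.002], [0.002, 0.005, -1.0]]
force: [-0.5, 1.2, -0.6]
gripper_width: 0.127
```

servo_tool --pt "-0.5 0.2 0" --pt "-0.95 0.37 0" --pt "-0.95 0.37 0" --pt "-0.95 0.37 0" --turn '[0,0,0,0]'

```text
time_s: 7.08
tool_pos: [0.5211, 0.213, 0.1387]
tool_rot: [[-0.026, 1.0, 0.004], [1.0, 0.026, 0.002], [0.002, 0.004, -1.0]]
force: [-0.2, -0.1, -1.8]
gripper_width: 0.131
```

```bash
python3 - <<'E'
from h import *
d=wrist("pics/w3.png")
print("pred base corners",proj(d,place(BASE[0],[.519,.1284,1.6])).round(0).tolist())
print("pred pegs tip",proj(d,place(np.array([[0,.048,.036],[0,-.048,.036],[0,.048,.012],[0,-.048,.012]]),[.519,.1284,1.6])).round(1).tolist())
for q in silhouettes("wrist","seat"):
    print(q["p"],np.array(q["xy"])*[640,480],q["pixels"].sum())
plan([.519,.1284,.14],1.600)
E
```

```text
pred base corners [[196.0, 302.0], [192.0, 307.0], [182.0, 140.0], [177.0, 141.0], [257.0, 303.0], [256.0, 309.0], [250.0, 137.0], [247.0, 137.0]]
pred pegs tip [[204.1, 174.8], [213.7, 292.1], [212.5, 171.4], [220.4, 280.9]]
0.81 [209.792 220.08 ] 14693
t 7.175 tcp [0.521  0.2134 0.1388] ang 1.5984 F [-0.3  0.9 -1.4] w 0.126 -> offset [-1.061 -0.054 -0.017] turn -0.0005
```

View pics/w3.png

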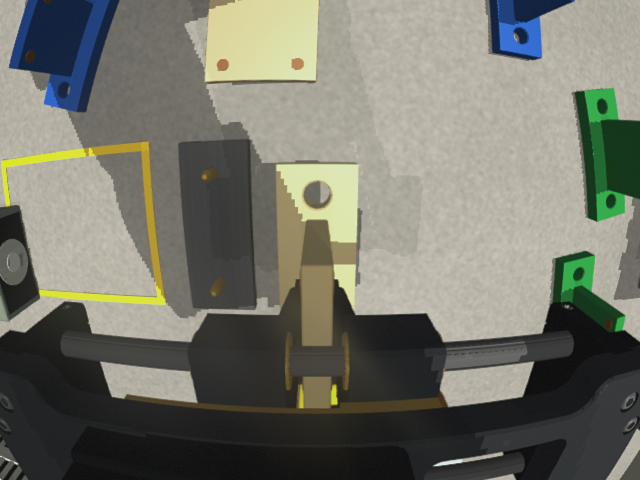

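The base shows at x 178-255, y 140-309 and the pegs at (208,174) and (216,287), all within about 2 px of the prediction. I refine using the pegs and the hole of the held carrier.

```bash
python3 - <<'E'
from h import *
d=wrist(); im=d["color"]; hsv=cv2.cvtColor(im,cv2.COLOR_RGB2HSV)
br=cv2.inRange(hsv,(8,110,50),(25,255,255)); 
cc=[]
for x0,x1,y0,y1 in((190,230,160,190),(195,235,270,300)):
    ys,xs=np.nonzero(br[y0:y1,x0:x1]); cc.append((xs.mean()+x0,ys.mean()+y0)); print(len(xs),np.round(cc[-1],1))
w=np.vstack([ray(d,c,.024)[0] for c in cc]); v=w[0]-w[1]
print("pegs@mid",w.round(4).tolist(),"mid",w.mean(0).round(4),"dist",np.linalg.norm(v),"yaw",np.arctan2(v[1],v[0])%np.pi+np.pi/2)
# base mask: dark low-sat in window
g=((hsv[:,:,2]<100)&(hsv[:,:,1]<60)).astype(np.uint8)|(br>0); win=np.zeros_like(g); win[132:316,170:262]=1
g=cv2.morphologyEx(g*win,cv2.MORPH_OPEN,np.ones((5,5),np.uint8)); k,l,st,_=cv2.connectedComponentsWithStats(g); i=1+st[1:,4].argmax(); print(st[i])
print("base fit",*fit([(d,(l==i).astype(float))],BASE,[.519,.1284,1.6]))
q=silhouettes("wrist","seat")[0]["pixels"].astype(float); print("base fit net",*fit([(d,q)],BASE,[.519,.1284,1.6]))
# held carrier: hole ellipse on top of foot
s=sense();R=np.array(s["tool_rot"]);z0=s["tool_pos"][2]-.0444
win=im[178:212,298:336].copy(); lab=cv2.cvtColor(win,cv2.COLOR_RGB2HSV)
hm=(lab[:,:,1]<55).astype(np.uint8); k,l,st,ce=cv2.connectedComponentsWithStats(hm); i=1+st[1:,4].argmax(); print("hole",st[i],ce[i]+[298,178])
h=ray(d,ce[i]+[298,178],z0+.016)[0]; print("hole top world",h, "rel tool",(R.T@(h-s["tool_pos"])).round(4))
plan([.519,.1284,.14],1.6)
E
```

```text
161 [208.9 174.2]
149 [216.7 286.6]
pegs@mid [[0.4721, 0.1276, 0.024], [0.5674, 0.1298, 0.024]] mid [0.5197 0.1287 0.024 ] dist 0.09536402275031496 yaw 1.594211641256663
[  178   138    79   172 11750]
base fit [0.51965082 0.12746089 1.59486276] 0.03066433041301627
base fit net [0.52033788 0.1268386  1.59773766] 0.2470159375390545
hole [  7   4  25  22 429] [316.87412587 192.47785548]
hole top world [0.47152049 0.21222607 0.11057324] rel tool [ 0.0002 -0.0497  0.0281]
t 7.275 tcp [0.5211 0.2133 0.139 ] ang 1.5986 F [-0.  -0.6 -2.5] w 0.128 -> offset [-1.06  -0.056 -0.015] turn -0.0004
```

servo_tool --pt "-0.5 -0.02 0" --pt "-0.98 -0.035 0" --pt "-0.98 -0.035 0" --pt "-0.98 -0.035 0" --turn '[0.001,0.001,0.001,0.001]'

```text
time_s: 7.78
tool_pos: [0.5205, 0.1355, 0.1389]
tool_rot: [[-0.025, 1.0, 0.005], [1.0, 0.025, 0.003], [0.002, 0.005, -1.0]]
force: [-0.4, 0.8, -1.9]
gripper_width: 0.128
```

```bash
python3 - <<'E'
from h import *
plan([.5204,.128,.082],1.595)
E
```

```text
t 7.775 tcp [0.5205 0.1355 0.1389] ang 1.5955 F [-0.4  0.8 -1.9] w 0.128 -> offset [-0.095 -0.007  0.71 ] turn 0.0002
```

servo_tool --pt "-0.095 -0.007 0.3" --pt "-0.095 -0.007 0.65" --pt "-0.095 -0.007 0.65" --pt "-0.095 -0.007 0.65" --turn '[0,0,0,0]'

```text
time_s: 8.28
tool_pos: [0.5207, 0.1288, 0.0876]
tool_rot: [[-0.026, 1.0, 0.006], [1.0, 0.026, 0.003], [0.002, 0.006, -1.0]]
force: [-0.2, 0.5, -1.4]
gripper_width: 0.127
```

```bash
python3 - <<'E'
from h import *
d=wrist(); im=d["color"]; cv2.imwrite("pics/w4.png",cv2.resize(im[120:360,160:480,::-1],None,fx=2.4,fy=2.4,interpolation=cv2.INTER_CUBIC))
plan([.5204,.128,.0565],1.595)
E
```

```text
t 8.325 tcp [0.5209 0.1287 0.0878] ang 1.5963 F [ 0.9  0.2 -2.3] w 0.127 -> offset [-0.009 -0.009  0.391] turn 0.0004
```

View pics/w4.png

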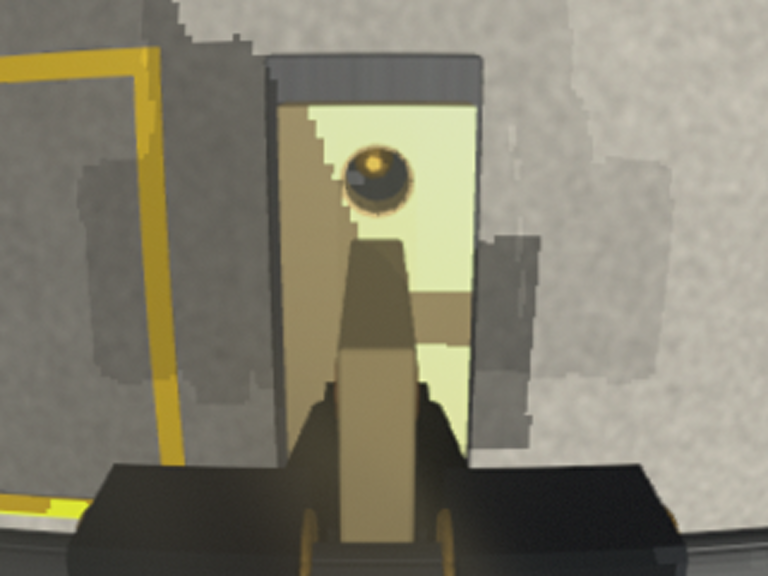

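```bash
python3 - <<'E'
from h import *
d=wrist(); s=sense(); R=np.array(s["tool_rot"])
p=ray(d,[160+374.5/2.4,120+161/2.4],.036)[0]; h=ray(d,[160+378/2.4,120+180/2.4],s["tool_pos"][2]-.0444+.016)[0]
print(p,h,(R.T@(p-h)).round(4), s["tool_pos"])
E
```

```text
[0.47197656 0.12718469 0.036     ] [0.47282997 0.12796321 0.05947887] [-0.0008 -0.001   0.0235] [0.52086898 0.1284871  0.08787887]
```

The peg tip is visible inside the hole and about 1 mm off. I correct that and lower slowly.

servo_tool --pt "-0.01 -0.012 0.05" --pt "-0.01 -0.012 0.1" --pt "-0.01 -0.012 0.15" --pt "-0.01 -0.012 0.2" --pt "-0.01 -0.012 0.25" --pt "-0.01 -0.012 0.3" --pt "-0.01 -0.012 0.33" --pt "-0.01 -0.012 0.36" --pt "-0.01 -0.012 0.38" --pt "-0.01 -0.012 0.38" --turn '[0,0,0,0,0,0,0,0,0,0]'

```text
time_s: 9.62
tool_pos: [0.5201, 0.1278, 0.0574]
tool_rot: [[-0.025, 1.0, 0.007], [1.0, 0.025, 0.003], [0.003, 0.007, -1.0]]
force: [0.8, 0.3, -1.7]
gripper_width: 0.124
```

servo_tool --pt "0 0 0.01" --pt "0 0 0.02" --pt "0 0 0.025" --pt "0 0 0.025" --turn '[0,0,0,0]'

```text
time_s: 10.12
tool_pos: [0.5207, 0.1278, 0.0562]
tool_rot: [[-0.025, 1.0, 0.008], [1.0, 0.025, 0.003], [0.003, 0.008, -1.0]]
force: [-0.2, 0.0, 8.2]
gripper_width: 0.125
```

It now carries 8 N at the seated height (0.0562 against 0.0564 expected), so I release and rise.

servo_tool --pt "0 0 0" --pt "0 0 0" --pt "0 0 0" --pt "0 0 0" --turn '[0,0,0,0]' --fingers 0.45

```text
time_s: 10.62
tool_pos: [0.5206, 0.1278, 0.0562]
tool_rot: [[-0.025, 1.0, 0.008], [1.0, 0.025, 0.003], [0.003, 0.008, -1.0]]
force: [0.4, -0.1, -0.4]
gripper_width: 0.438
```

servo_tool --pt "0 0 -0.3" --pt "0 0 -0.9" --pt "0 0 -0.95" --pt "0 0 -0.95" --turn '[0,0,0,0]'

```text
time_s: 11.12
tool_pos: [0.5198, 0.1275, 0.1319]
tool_rot: [[-0.025, 1.0, 0.008], [1.0, 0.025, 0.003], [0.003, 0.008, -1.0]]
force: [0.2, -0.9, -0.0]
gripper_width: 0.449
```

servo_tool --pt "0 0 -0.5" --pt "0 0 -0.95" --pt "0 0 -0.95" --pt "0 0 -0.95" --turn '[0,0,0,0]'

```text
time_s: 11.62
tool_pos: [0.5186, 0.1273, 0.2064]
tool_rot: [[-0.025, 1.0, 0.006], [1.0, 0.025, 0.003], [0.002, 0.006, -1.0]]
force: [0.4, 0.1, 0.3]
gripper_width: 0.45
```

```bash
python3 - <<'E'
from h import *
d=wrist("pics/w5.png"); m,p=sil("wrist","carrier",(320,230)); print(p,m.sum())
for z in(.012,.020): print(z,fit([(d,m)],CARR,[.52,.128,1.595],z))
T=capture("top"); 
for n in("screwdriver","lamp"):
  for q in silhouettes("top",n):
    ys,xs=np.nonzero(q["pixels"]); w=ray(T,np.c_[xs,ys],.0 if n!="lamp" else .062); print(n,round(q["p"],2),len(xs),w.min(0).round(3)[:2],w.max(0).round(3)[:2])
m,p=sil("top","lamp",(398,226)); x,e=fit([(T,m)],LAMP,[.5555,-.1766,1.63]); print("lamp",x,e)
plan([.64,-.177,.2],1.6)
E
```

```text
0.59 5801.0
0.012 (array([0.52016261, 0.12781698, 1.59533279]), np.float64(0.05344447035838986))
0.02 (array([0.51898148, 0.12797173, 1.59956841]), np.float64(0.08521789684672353))
screwdriver 0.88 275 [ 0.677 -0.216] [ 0.707 -0.066]
lamp 0.88 2111 [ 0.497 -0.252] [ 0.613 -0.096]
lamp [ 0.55612809 -0.1767289   1.63380132] 0.038273841038073214
t 11.925 tcp [0.519  0.1273 0.2072] ang 1.5962 F [ 0.3 -0.1  0.2] w 0.452 -> offset [-3.841  1.414  0.091] turn -0.0012
```

View pics/w5.png

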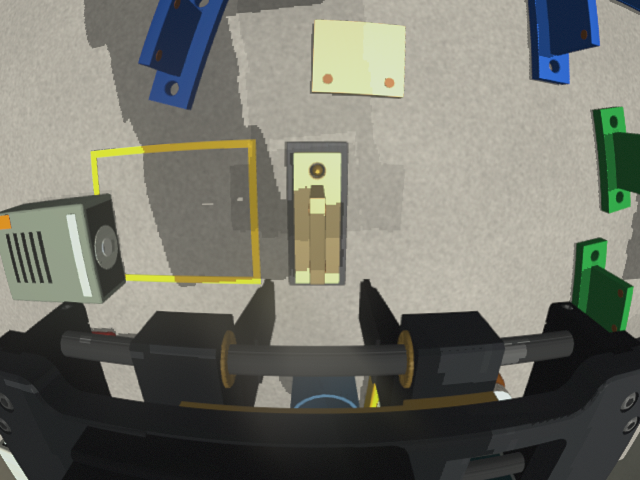

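The carrier is seated: peg in the hole at (317,170), fitted pose (0.5202, 0.1278) with yaw 1.595, and the fit at 12 mm is clearly the better one. The lamp is 29 mm off to the far side, so I first push its far long side towards the robot with the fingers spread.

servo_tool --pt "-0.5 0.2 0" --pt "-0.96 0.35 0" --pt "-0.96 0.35 0" --turn '[0,0,0]' --fingers 0.9

```text
time_s: 12.3
tool_pos: [0.5495, 0.0495, 0.2067]
tool_rot: [[-0.023, 1.0, 0.007], [1.0, 0.023, 0.003], [0.002, 0.007, -1.0]]
force: [0.2, -0.3, -0.3]
gripper_width: 0.708
```

servo_tool --pt "-0.5 0.2 0" --pt "-0.96 0.35 0" --pt "-0.96 0.35 0" --turn '[0,0,0]'

```text
time_s: 12.68
tool_pos: [0.5795, -0.0278, 0.2063]
tool_rot: [[-0.021, 1.0, 0.006], [1.0, 0.021, 0.003], [0.002, 0.006, -1.0]]
force: [-0.5, 0.8, 0.7]
gripper_width: 0.895
```

servo_tool --pt "-0.5 0.2 0" --pt "-0.96 0.35 0" --pt "-0.96 0.35 0" --turn '[0,0,0]'

```text
time_s: 13.05
tool_pos: [0.6092, -0.1043, 0.2058]
tool_rot: [[-0.019, 1.0, 0.006], [1.0, 0.019, 0.003], [0.003, 0.006, -1.0]]
force: [0.6, 0.5, -0.1]
gripper_width: 0.896
```

servo_tool --pt "-0.5 0.2 0" --pt "-0.96 0.35 0" --pt "-0.96 0.35 0" --pt "-0.96 0.35 0" --turn '[0,0,0,0]'

```text
time_s: 13.55
tool_pos: [0.6383, -0.1787, 0.2056]
tool_rot: [[-0.02, 1.0, 0.005], [1.0, 0.02, 0.004], [0.003, 0.005, -1.0]]
force: [-0.3, 0.1, -0.8]
gripper_width: 0.903
```

```bash
python3 - <<'E'
from h import *
d=wrist("pics/w6.png"); m,p=sil("wrist","lamp"); print(p,m.sum(),fit([(d,m)],LAMP,[.556,-.1767,1.633]))
plan([.638,-.177,.018],1.595)
E
```

```text
0.86 22279.0 (array([ 0.55563013, -0.17712428,  1.63796639]), np.float64(0.015773404833004618))
t 13.65 tcp [ 0.6384 -0.1788  0.2059] ang 1.5912 F [-0.5  1.6  0.4] w 0.9 -> offset [ 0.015 -0.018  2.349] turn -0.0012
```

View pics/w6.png

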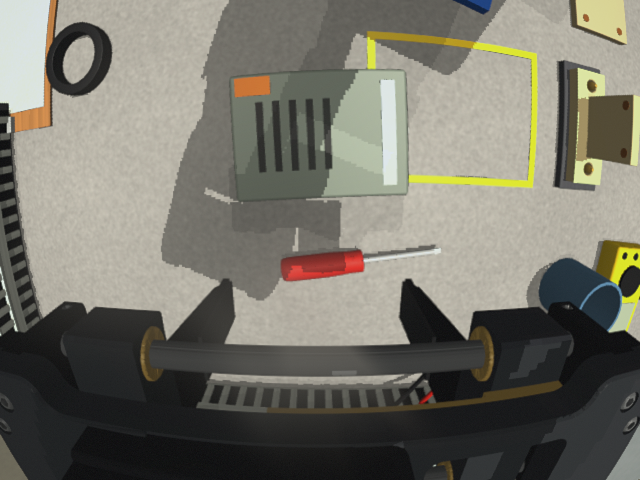

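The wrist view shows the lamp's far edge near row 197 and the screwdriver at rows 250-280. The finger slot between them, around x = 0.636, is free. I descend there.

servo_tool --pt "0.015 -0.03 0.4" --pt "0.015 -0.03 0.95" --pt "0.015 -0.03 0.95" --turn '[-0.001,-0.001,-0.001]'

```text
time_s: 14.02
tool_pos: [0.635, -0.1758, 0.1276]
tool_rot: [[-0.024, 1.0, 0.0], [1.0, 0.024, 0.005], [0.005, 0.001, -1.0]]
force: [0.3, -0.7, 0.1]
gripper_width: 0.899
```

servo_tool --pt "0 0 0.3" --pt "0 0 0.6" --pt "0 0 0.6" --pt "0 0 0.6" --turn '[0,0,0,0]'

```text
time_s: 14.52
tool_pos: [0.6358, -0.1755, 0.0816]
tool_rot: [[-0.025, 1.0, 0.003], [1.0, 0.025, 0.004], [0.004, 0.003, -1.0]]
force: [-0.1, 0.5, 0.5]
gripper_width: 0.901
```

```bash
python3 - <<'E'
from h import *
plan([.635,-.177,.02],1.595)
E
```

```text
t 14.525 tcp [ 0.6358 -0.1755  0.0816] ang 1.5956 F [-0.1  0.5  0.5] w 0.901 -> offset [-0.021 -0.013  0.77 ] turn 0.0002
```

Descend to 0.02, then push towards -x slowly, down to a TCP x of about 0.592.

servo_tool --pt "-0.02 -0.01 0.25" --pt "-0.02 -0.01 0.5" --pt "-0.02 -0.01 0.76" --pt "-0.02 -0.01 0.76" --pt "-0.02 -0.01 0.76" --turn '[0,0,0,0,0]'

```text
time_s: 15.15
tool_pos: [0.6354, -0.177, 0.0208]
tool_rot: [[-0.025, 1.0, 0.003], [1.0, 0.025, 0.004], [0.004, 0.003, -1.0]]
force: [-0.3, 0.5, -0.0]
gripper_width: 0.9
```

servo_tool --pt "0 -0.05 0" --pt "0 -0.1 0" --pt "0 -0.15 0" --pt "0 -0.2 0" --pt "0 -0.25 0" --pt "0 -0.3 0" --pt "0 -0.35 0" --pt "0 -0.4 0" --pt "0 -0.4 0" --turn '[0,0,0,0,0,0,0,0,0]'

```text
time_s: 16.27
tool_pos: [0.6032, -0.1777, 0.0208]
tool_rot: [[-0.025, 1.0, 0.002], [1.0, 0.025, 0.004], [0.004, 0.002, -1.0]]
force: [2.5, -0.1, 1.9]
gripper_width: 0.898
```

```bash
cat > lamp.py <<'E'
from h import *
T=capture("top"); m,p=sil("top","lamp",(395,235)); x,e=fit([(T,m)],LAMP,[.545,-.17,1.6]); print("lamp top",p,x.round(4),round(e,3))
def rel(x):
    s=np.array([.5235,-.032]); a=1.595; d=x[:2]-s; print("  along %.4f lateral %.4f yaw %.4f"%(d@[np.cos(a),np.sin(a)],d@[-np.sin(a),np.cos(a)],x[2]-a))
rel(x)
d=wrist(); m,p=sil("wrist","lamp")
x,e=fit([(d,m)],LAMP,x); print("lamp wrist",p,x.round(4),round(e,3)); rel(x)
plan([.592,-.177,.02],1.595)
E
python3 lamp.py
```

```text
lamp top 0.38 [ 0.5006 -0.0539  1.8828] 28.417
  along -0.0213 lateral 0.0234 yaw 0.2878
lamp wrist 0.65 [ 0.5353 -0.1757  1.5967] 0.062
  along -0.1440 lateral -0.0083 yaw 0.0017
t 16.475 tcp [ 0.6032 -0.1777  0.0205] ang 1.5956 F [ 1.2 -0.3  1.6] w 0.9 -> offset [ 0.012 -0.139  0.006] turn 0.0002
```

Top is hidden by the arm, but the wrist fit says the lamp is squared up (yaw +0.002) with 8 mm lateral still to go.

servo_tool --pt "0 -0.04 0" --pt "0 -0.08 0" --pt "0 -0.105 0" --pt "0 -0.105 0" --pt "0 -0.105 0" --turn '[0,0,0,0,0]'

```text
time_s: 17.1
tool_pos: [0.5943, -0.1778, 0.0202]
tool_rot: [[-0.025, 1.0, 0.001], [1.0, 0.025, 0.005], [0.005, 0.001, -1.0]]
force: [1.6, -0.7, -0.1]
gripper_width: 0.894
```

servo_tool --pt "0 0.06 0" --pt "0 0.12 0" --pt "0 0.12 0" --turn '[0,0,0]'

```text
time_s: 17.48
tool_pos: [0.6041, -0.1775, 0.0201]
tool_rot: [[-0.025, 1.0, 0.0], [1.0, 0.025, 0.005], [0.005, 0.001, -1.0]]
force: [0.5, -0.6, -0.0]
gripper_width: 0.899
```

servo_tool --pt "0 0 -0.4" --pt "0 0 -0.98" --pt "0 0 -0.98" --turn '[0,0,0]'

```text
time_s: 17.85
tool_pos: [0.6054, -0.1783, 0.1017]
tool_rot: [[-0.025, 1.0, 0.005], [1.0, 0.025, 0.003], [0.003, 0.005, -1.0]]
force: [0.4, 0.0, -0.8]
gripper_width: 0.901
```

servo_tool --pt "0 0 -0.5" --pt "0 0 -0.98" --pt "0 0 -0.98" --pt "0 0 -0.98" --turn '[0,0,0,0]'

```text
time_s: 18.35
tool_pos: [0.6044, -0.1784, 0.1787]
tool_rot: [[-0.025, 1.0, 0.004], [1.0, 0.025, 0.004], [0.004, 0.004, -1.0]]
force: [0.7, -0.3, -0.4]
gripper_width: 0.903
```

```bash
python3 lamp.py; python3 -c "
from h import *
plan([.5295,-.285,.17],1.595-np.pi/2)"
```

```text
lamp top 0.57 [ 0.5155 -0.0541  1.7398] 10.801
  along -0.0219 lateral 0.0086 yaw 0.1448
t 18.55 tcp [ 0.6046 -0.1784  0.1787] ang 1.5959 F [-0.3 -0.1 -0.7] w 0.901 -> offset [-1.308 -0.972  0.101] turn -0.4997Traceback (most recent call last):
  File "lamp.py", line 6, in <module>
    d=wrist(); m,p=sil("wrist","lamp")
                   ~~~^^^^^^^^^^^^^^^^
  File "h.py", line 44, in sil
    return r[0]["pixels"].astype(float),r[0]["p"]
           ~^^^
IndexError: list index out of range
```

servo_tool --pt "-0.5 -0.4 0" --pt "-0.98 -0.97 0" --pt "-0.98 -0.97 0" --pt "-0.98 -0.97 0" --pt "-0.98 -0.97 0" --pt "-0.98 -0.97 0" --pt "-0.98 -0.97 0" --pt "-0.98 -0.97 0" --pt "-0.98 -0.97 0" --pt "-0.98 -0.97 0" --turn '[0.05,0.11,0.17,0.23,0.29,0.35,0.4,0.45,0.5,0.5]'

```text
time_s: 19.8
tool_pos: [0.5289, -0.2587, 0.1776]
tool_rot: [[1.0, 0.026, 0.003], [0.026, -1.0, 0.004], [0.003, -0.004, -1.0]]
force: [0.5, 0.6, -0.6]
gripper_width: 0.899
```

```bash
sed -i 's/plan(.*/plan([.529,-.285,.1],.0242)/' lamp.py; python3 - <<'E'
from h import *
d=wrist("pics/w7.png")
for q in silhouettes("wrist","lamp"): print(q["p"],np.array(q["xy"])*[640,480],q["pixels"].sum(),fit([(d,q["pixels"].astype(float))],LAMP,[.527,-.177,1.6]))
T=capture("top"); 
for q in silhouettes("top","lamp"): print("top",q["p"],np.array(q["xy"])*[640,480],q["pixels"].sum(),fit([(T,q["pixels"].astype(float))],LAMP,[.527,-.177,1.6]))
plan([.529,-.287,.1],.0242); print(sense()["joint_pos"])
E
```

```text
0.87 [318.528 133.68 ] 26444 (array([ 0.52785004, -0.17427489,  1.59748948]), np.float64(0.0128477196354264))
top 0.66 [395.328 234.816] 1841 (array([ 0.52681616, -0.17434658,  1.57379348]), np.float64(0.17760381719227616))
t 20.0 tcp [ 0.529  -0.2587  0.1779] ang 0.0276 F [0.9 0.4 0.7] w 0.901 -> offset [-0.012  0.357  0.973] turn 0.0011
[-0.56944679  0.47841098  1.69296951  0.00614451  0.96976196 -0.60050964]
```

View pics/w7.png

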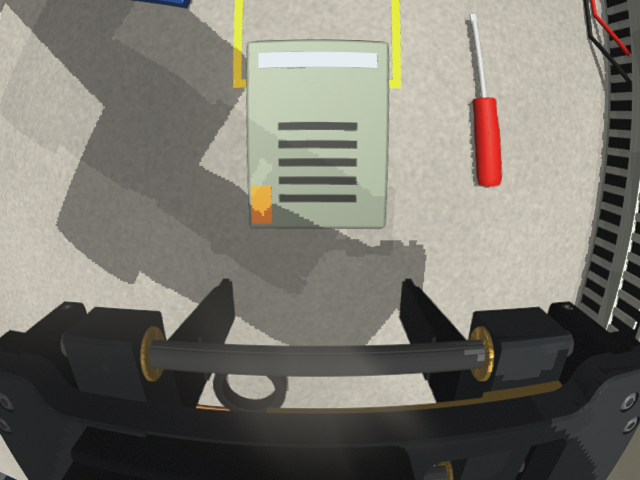

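Only the last leg remains: the lamp is at along -142 mm, lateral -1 mm, yaw +0.002. The tape edges at (238,45) and (396,45) straddle it evenly. I descend behind it and push.

servo_tool --pt "-0.01 0.36 0.1" --pt "-0.01 0.36 0.5" --pt "-0.01 0.36 0.98" --pt "-0.01 0.36 0.98" --pt "-0.01 0.36 0.98" --turn '[0.001,0.001,0.001,0.001,0.001]' --fingers 0.6

```text
time_s: 20.62
tool_pos: [0.5297, -0.2875, 0.1006]
tool_rot: [[1.0, 0.025, 0.004], [0.025, -1.0, 0.003], [0.004, -0.003, -1.0]]
force: [-0.7, -0.2, 0.1]
gripper_width: 0.602
```

servo_tool --pt "0 0 0.3" --pt "0 0 0.7" --pt "0 0 0.98" --pt "0 0 0.98" --pt "0 0 0.98" --turn '[0,0,0,0,0]'

```text
time_s: 21.25
tool_pos: [0.5308, -0.2877, 0.0239]
tool_rot: [[1.0, 0.026, 0.006], [0.026, -1.0, 0.002], [0.006, -0.002, -1.0]]
force: [0.6, -0.5, 0.4]
gripper_width: 0.6
```

```bash
python3 -c "
from h import *
plan([.5256,-.12,.02],.0242)"
```

```text
t 21.25 tcp [ 0.5308 -0.2877  0.0239] ang 0.0256 F [ 0.6 -0.5  0.4] w 0.6 -> offset [-0.012 -2.097  0.053] turn 0.0005
```

servo_tool --pt "0 -0.08 0" --pt "0 -0.16 0" --pt "0 -0.24 0" --pt "0 -0.32 0" --pt "0 -0.4 0" --pt "0 -0.48 0" --pt "0 -0.56 0" --pt "0 -0.64 0" --pt "0 -0.72 0" --pt "0 -0.8 0" --pt "0 -0.88 0" --pt "0 -0.96 0" --turn '[0,0,0,0,0,0,0,0,0,0,0,0]'

```text
time_s: 22.75
tool_pos: [0.5288, -0.2105, 0.0241]
tool_rot: [[1.0, 0.026, 0.006], [0.026, -1.0, 0.002], [0.006, -0.002, -1.0]]
force: [-0.4, -4.1, 2.0]
gripper_width: 0.599
```

servo_tool --pt "-0.01 -0.08 0" --pt "-0.01 -0.16 0" --pt "-0.01 -0.24 0" --pt "-0.01 -0.32 0" --pt "-0.01 -0.4 0" --pt "-0.01 -0.48 0" --pt "-0.01 -0.56 0" --pt "-0.01 -0.64 0" --pt "-0.01 -0.72 0" --pt "-0.01 -0.8 0" --pt "-0.01 -0.86 0" --pt "-0.01 -0.86 0" --turn '[0,0,0,0,0,0,0,0,0,0,0,0]'

```text
time_s: 24.25
tool_pos: [0.5262, -0.1412, 0.0242]
tool_rot: [[1.0, 0.026, 0.006], [0.026, -1.0, 0.002], [0.006, -0.002, -1.0]]
force: [0.6, 0.3, -0.8]
gripper_width: 0.604
```

```bash
cat > lw.py <<'E'
from h import *
def rel(x):
    s=np.array([.5235,-.032]); a=1.595; d=x[:2]-s; return "along %.4f lateral %.4f yaw %.4f"%(d@[np.cos(a),np.sin(a)],d@[-np.sin(a),np.cos(a)],x[2]-a)
for c in("wrist","top","scene"):
    d=wrist() if c=="wrist" else capture(c)
    for q in silhouettes(c,"lamp"):
        x,e=fit([(d,q["pixels"].astype(float))],LAMP,[.5237,-.04,1.595]); print(c,round(q["p"],2),x.round(4),round(e,3),rel(x))
plan([.5256,-.12,.02],.0242)
E
python3 lw.py
```

```text
wrist 0.85 [ 0.5239 -0.0537  1.5949] 0.043 along -0.0217 lateral 0.0001 yaw -0.0001
wrist 0.34 [0.577  0.1133 0.3783] 1.0 along 0.1440 lateral -0.0570 yaw -1.2167
top 0.95 [ 0.5227 -0.0306  1.6175] 0.494 along 0.0014 lateral 0.0008 yaw 0.0225
scene 0.66 [ 0.5236 -0.055   1.585 ] 0.027 along -0.0230 lateral 0.0004 yaw -0.0100
scene 0.56 [-0.6936 -0.6     3.3195] 1.0 along -0.5384 lateral 1.2304 yaw 1.7245
t 24.55 tcp [ 0.5263 -0.1419  0.0242] ang 0.0254 F [ 0.5  0.8 -0.1] w 0.596 -> offset [-0.002 -0.273  0.053] turn 0.0004
```

Wrist and scene agree on 22 mm to go (top is occluded, with a poor fit of 0.49).

servo_tool --pt "0 -0.06 0" --pt "0 -0.12 0" --pt "0 -0.18 0" --pt "0 -0.23 0" --pt "0 -0.28 0" --pt "0 -0.28 0" --pt "0 -0.28 0" --turn '[0,0,0,0,0,0,0]'

```text
time_s: 25.42
tool_pos: [0.5256, -0.1193, 0.0243]
tool_rot: [[1.0, 0.025, 0.006], [0.025, -1.0, 0.002], [0.006, -0.002, -1.0]]
force: [-0.4, -0.1, -0.0]
gripper_width: 0.603
```

servo_tool --pt "0 0.1 0" --pt "0 0.4 0" --pt "0 0.4 0" --turn '[0,0,0]'

```text
time_s: 25.8
tool_pos: [0.5265, -0.1527, 0.0242]
tool_rot: [[1.0, 0.024, 0.006], [0.024, -1.0, 0.002], [0.006, -0.002, -1.0]]
force: [-0.1, 0.9, 0.6]
gripper_width: 0.6
```

servo_tool --pt "0 0.3 -0.4" --pt "0 0.5 -0.98" --pt "0 0.8 -0.98" --pt "0 0.98 -0.98" --turn '[0,0,0,0]'

```text
time_s: 26.3
tool_pos: [0.5276, -0.2321, 0.102]
tool_rot: [[1.0, 0.023, 0.006], [0.023, -1.0, 0.002], [0.006, -0.002, -1.0]]
force: [-1.1, -0.1, -0.5]
gripper_width: 0.598
```

servo_tool --pt "0 0.4 -0.4" --pt "0 0.8 -0.98" --pt "0 0.8 -0.98" --pt "0 0.98 -0.98" --turn '[0,0,0,0]'

```text
time_s: 26.8
tool_pos: [0.5284, -0.3099, 0.1786]
tool_rot: [[1.0, 0.024, 0.004], [0.024, -1.0, 0.004], [0.004, -0.004, -1.0]]
force: [0.2, 0.2, -0.5]
gripper_width: 0.6
```

```bash
python3 lw.py; python3 - <<'E'
from h import *
d=capture("top"); cv2.imwrite("pics/top9.png",cv2.resize(d["color"][120:360,120:540,::-1],None,fx=1.9,fy=1.9,interpolation=cv2.INTER_CUBIC))
m,p=sil("top","carrier",(291,239)); print("carrier",p,fit([(d,m)],CARR,[.52,.128,1.595],.012))
E
```

```text
wrist 0.61 [ 0.5223 -0.0292  1.6017] 0.038 along 0.0028 lateral 0.0012 yaw 0.0067
top 0.84 [ 0.5222 -0.0316  1.5966] 0.05 along 0.0004 lateral 0.0013 yaw 0.0016
top 0.59 [ 0.5112 -0.022   1.8455] 5.176 along 0.0103 lateral 0.0121 yaw 0.2505
scene 0.93 [ 0.5209 -0.0332  1.604 ] 0.054 along -0.0012 lateral 0.0026 yaw 0.0090
t 27.1 tcp [ 0.5288 -0.31    0.1794] ang 0.0234 F [0.5 0.7 0.2] w 0.597 -> offset [ 0.006 -2.369  2.   ] turn -0.0002
carrier 0.82 (array([0.51850552, 0.12894379, 1.57788212]), np.float64(0.08709368191721133))
```

View pics/top9.png

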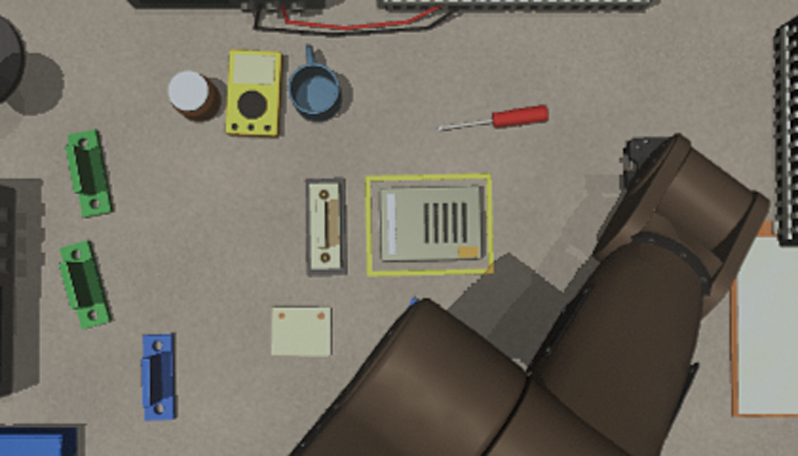

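The lamp stands centred in the outline at (430,224), and the carrier sits on the base at (325,227) with both pegs through its holes. The bystanders in view are undisturbed and the robot touches nothing, so I hand in.

```bash
python3 -c "
from station import *
print(finish_job())"
```

```text
the job is handed in; nothing more can be done
None
```

I handed the job in at about 27 s on the robot's clock. The last checks put both the lamp and the carrier inside tolerance. `finish_job()` gives no verdict.

- **Carrier:** I gripped it by the panel, lowered it onto both pegs until it pressed on the base with 8 N, and released it. The close wrist fit after release put it about 1 mm or less from the base centre, within 0.001 rad and flat at 12 mm.
- **Carrier, final check:** The coarser top view gave about 1.5 mm and 0.017 rad. Both pegs show through the foot holes.
- **Lamp:** I pushed it sideways 29 mm, which also squared it up, and then 142 mm forward without lifting it. The wrist, top and scene fits agree to within 4 mm along and 1.5 mm across. They put it within 3 mm of the outline's centre both ways and within 0.01 rad of square.
- **Bystanders:** In the final top picture I saw no shift in the screwdriver, mug, meter, jar or spare panel, though I did not re-measure them. The tape roll was hidden behind the arm there. The tool never came near it.

While the arm hid the lamp, the top-view lamp fits were unusable, so I steered on the wrist and scene views then.

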